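Dock the inspection lamp under its charging hood

ROBOT

A 7-joint arm with a two-finger parallel gripper is mounted at the origin on a cart in front of the work surface, level with it; the furniture and walls round the work are solid. World frame = base frame: x ahead of the robot, y to its left, z up, the work surface at z = 0. Lengths are in m, angles in rad, forces in N, time in s.
With the tool pointing down it reaches from about 0.425 to 0.925 m from the base axis. Payload 6.8 kg.
Tool frame: the origin (TCP) lies between the finger pads; the fingertips stand 11 mm ahead of it and the grasp point (between the pads) lies 8 mm behind it; z points along the fingers, y is the line along which they close (so a half turn about z gives the same grasp; the last joint's range is limited). The gripper opens to 85 mm and grips with 20 to 120 N. Pads are 22 mm wide; open, the fingers measure 114 mm over their backs; the gripper's body (76 mm by 85 mm) begins 54 mm behind the grasp point. The pads swing forward as they close: fully open they stand 13 mm farther back than shut.
Start: joints at [-1.389, 0.477, 0.022, 1.555, -0.011, 1.109, -0.083], TCP at [0.193, 0.647, 0.242] pointing down, gripper open.
Joint ranges: [-2.96, 2.96], [-0.34, 2.1], [-1.41, 1.46], [0.24, 2.44], [-1.37, 4.51], [0.17, 1.92], [-2.96, 2.96]. Speed limits (rad/s): [2.39, 2.39, 3.14, 3.14, 3.14, 3.14, 3.14].

INTERFACE

Orientations are given as a rotation vector (axis times angle).
In Python, from bench import r gives the robot as it stands.
- The arm moves only by the tool send_rows, never from a script. Its argument "deltas" is a list of rows, each an object of numbers: "dx", "dy", "dz": the shift along the world's x, y, z in mm; "rx", "ry", "rz": the turn, a rotation vector about the world's x, y, z in degrees. A call has 1 to 5 rows; each row is the pose to reach, as a shift and turn from the pose commanded when the call began; what a row does not reach only later rows make up. A row lasts 1/12 s, in which the tool goes at most 41.7 mm and 7.16 degrees, less where a joint would pass 70% of its speed; a pose out of reach is approached as far as the arm can. A call with a gripper value outside its range is refused whole. "jaw" is the finger opening in mm, from 0 to 85.4, set as the call begins (left out, the last holds). The fingers move at their own pace and stop on an object; "newtons" is the grip in N (left out, the last holds). Time passes only in rows, so rows that repeat a pose let the fingers close. It gives the time, the measured TCP pose, the force, the opening and the grip force at its end, in the units of the state.
- r.get_obs(): the state, without advancing time (a new reading comes with each control period).
- r.grab_frame(name): name is "scene" or "top"; returns a dict with "frame" (384x512x3 uint8, blue, green, red), "z_map" (384x512 float32, m along the optical axis (not along the pixel's ray), 0 where there is no reading), "vertical_fov" (degrees; the focal length in pixels is half the picture's height over the tangent of half this angle, whatever the lens; pixels are square), "cx", "cy" (the principal point, pixels), "distortion" ([k1, k2, p1, p2, k3] as OpenCV has them; the pictures are not rectified), "xyz" and "orientation" of the camera in the world. Camera axes: x right, y down, z forward; pixel columns grow to the right and rows downward; lengths in m; the calibration is good to about 2 mm. A picture is of the moment at which its call begins.
- r.hand_in(): hands the job in; it is judged then, once.
The state is a dict: "clock": time; "joints": joint angles; "qvel": joint speeds; "tau": joint torques, N m; "tcp_pos": TCP position; "orientation": TCP orientation; "contact_force": force on the tool from outside, world axes, zero at the start; "moment": the same for the moment, N m; "grip_width": finger opening in m; "gripper_force": force on a finger pad.
Only numpy, scipy, OpenCV 4.12 (cv2) and the standard library are available. Lean on these libraries where they do the work, as an engineer would, in place of code of your own. Each camera call takes 0.05 s, during which the arm holds its last target. There are 200 camera calls.

TASK

A marker has been left lying in the charging cradle of the hand-held inspection lamp: take it out and lay it on the notepad. Then put the lamp away in the cradle: bring its blue lens head in level over the sill and under the hood's roof, and then lower it behind the sill and press the barrel down until it snaps fully home in both spring clips. Do not knock over or push aside the bottles, the label roll or the timer.

Things in the scene. Friction and masses are not known exactly. Their poses are not given: they have to be found in the camera images.
- lamp_center (a point): Middle of the lamp's white round barrel (28 mm diameter, x -70 to +70 mm), on its axis, 20 mm above the bench at the start. +x points to the lens, z up. Straight, about 200 mm long, 0.15 to 0.31 kg, balanced near this point. Its square head and end cap rest on the bench, so the barrel is 6 mm clear of it and does not roll. Grasp the barrel near the middle from above.
- lamp_lens (a point): Centre of the lens face, 112 mm from lamp_center along the lamp's +x. The blue square head, 40 x 40 mm, reaches from here back to x = +70 mm of lamp_center; the black square end cap, also 40 x 40 mm, spans x = -70 to -88 mm.
- dock_seat (a point): Where lamp_center lies when fully home, the lamp's +x along this +x (into the hood), z up; 42 mm above the bench. The cradle does not move, but stands elsewhere each time. Black base plate: x -97 to +122, y +-36 mm, top 32 mm below this point. Way in: level, 45 mm above home (40 to 50 is free), straight along +x until over this point, then straight down.
- dock_hood (a point): Middle of the sill's top edge in the mouth of the white hood, at x +60, z +15 mm from dock_seat, same axes. Sill 5 mm thick, with a 31 mm wide notch for the barrel; the head does not fit the notch and drops behind the sill, with 5 mm play each way to the end wall at x +57. Inside width 49 mm; roof x +6 to +61, underside 57, top 61 mm above. Guide wings at the mouth: x -10 to +3, y to +-34, z +9 to +43 mm.
- dock_clip_front (a point): Centre of the front steel C-shaped spring clip, on the seated barrel's axis, 30 mm from dock_seat towards the hood. 10 mm wide along x, mouth upward: lips 22 mm apart, flared tops to 18 mm above and y +-22 mm; trough bottom 14 mm below. The lips start to spread with the barrel 19 mm above home; both clips together need about 15 N (peak at 13 mm), then pull it in from 4 mm and hold.
- dock_clip_rear (a point): The same for the rear clip, 30 mm from dock_seat away from the hood.
- marker_center (a point): Middle of the felt marker, white barrel and blue cap, 132 mm long (its y), 13 mm wide and high, 12 g. At the start it lies in the trough of both clips, along the cradle, its centre 7 to 8 mm below dock_seat and up to 14 mm from it away from the hood; thinner than the gap between the lips, it lifts straight out. Grasp it across the barrel from above, between the clips.
- log_pad: White notepad lying flat, fixed to the bench: 149 mm along its x, 106 mm along its y, 12 mm thick; origin at the centre of its underside.
- cleaner: Light blue cylindrical bottle with dark blue cap, 68 mm in diameter, 175 mm tall, upright and loose on the near half of the bench (not the ones at the back); origin at the centre of its underside. Leave it.
- wash_bottle: White wash bottle with red cap and bent spout, 93 x 64 mm, 201 mm tall, upright and loose; origin at its underside. Leave it.
- label_roll: Roll of white labels, 68 mm in diameter, 41 mm high, lying loose beside the lamp's head; origin at the centre of its underside. Leave it.
- bench_timer: White bench timer with coloured buttons, 82 x 58 x 22 mm, loose; origin at the centre of its underside. Leave it.

How it is judged:
By the outcome, as a careful person would: the job done as asked, in the order asked, and still so for the second after the job is handed in, with the robot touching nothing.
It also fails if it takes over 64 s, if anything falls off the work surface, if the arm or the gripper's body presses on something with over 40 N, if the wrist force passes 120 N, or if a joint passes its speed limit or range.

## Working session

There is one attempt and no reset: what is moved stays moved. The work goes in short steps, Python scripts to look and compute and a tool call to move; the robot and the scene stay as the last step left them, time stands still between calls to the robot, and variables do not carry over. Pictures are saved under pics/ and viewed, at most 10 in all, crops included, and the job is handed in when it is done.

Besides the shell and the picture viewer there is one more tool, called after "Call:" as name([rows], argument=value, ...), one row to a line, values as JSON. send_rows: Moves the arm, as the interface text tells. Its arguments: {"type":"object","properties":{"deltas":{"type":"array","items":{"type":"object","properties":{"dx":{"type":"number"},"dy":{"type":"number"},"dz":{"type":"number"},"rx":{"type":"number"},"ry":{"type":"number"},"rz":{"type":"number"}}}},"jaw":{"type":"number"},"newtons":{"type":"number"}},"required":["deltas"]}

```bash
mkdir -p pics; ls
cat > h.py <<'E'
import numpy as np,cv2
from scipy.spatial.transform import Rotation as R
from bench import r
def grab(n):
    f=r.grab_frame(n); h,w=f["frame"].shape[:2]
    fl=h/2/np.tan(np.radians(f["vertical_fov"])/2)
    f["K"]=np.array([[fl,0,f["cx"]],[0,fl,f["cy"]],[0,0,1.]]); f["D"]=np.array(f["distortion"],float)
    o=np.array(f["orientation"]); f["R"]=R.from_rotvec(o).as_matrix() if o.shape==(3,) else (o if o.shape==(3,3) else None)
    f["t"]=np.array(f["xyz"]); return f
def rays(f,px):
    p=cv2.undistortPoints(np.array(px,float).reshape(-1,1,2),f["K"],f["D"]).reshape(-1,2)
    return np.c_[p,np.ones(len(p))]
def plane(f,px,z):
    d=rays(f,px)@f["R"].T
    return f["t"]+d*((z-f["t"][2])/d[:,2])[:,None]
def cloud(f):
    h,w=f["z_map"].shape
    u,v=np.meshgrid(np.arange(w),np.arange(h))
    d=rays(f,np.stack([u,v],-1).reshape(-1,2))*f["z_map"].reshape(-1,1)
    return (d@f["R"].T+f["t"]).reshape(h,w,3)
E
python3 - <<'E'
from h import *
for n in("top","scene"):
    f=grab(n); cv2.imwrite(f"pics/{n}0.png",f["frame"]); np.save(n+"0.npy",cloud(f)); print(n,f["t"],f["orientation"],f["vertical_fov"],f["D"],f["K"][0,0],(f["z_map"]==0).mean())
print(r.get_obs())
E
```

```text
pics
top [0.43170916 0.00367757 1.22330081] [-2.14988527  2.1930992  -0.09234134] 57.802800806555766 [-0.06683781  0.          0.          0.          0.        ] 347.78730857988756 0.004094441731770833
scene [-0.06150274 -0.54914309  0.87641504] [-2.18995582  0.95331524 -0.39087431] 53.44002835388266 [-0.05889877  0.          0.          0.          0.        ] 381.41753287580804 0.053029378255208336
{'clock': 0.1, 'joints': array([-1.38913297,  0.47771347,  0.02233764,  1.55634227, -0.0114855 ,
        1.1092993 , -0.08312206]), 'qvel': array([-0.00075099, -0.00157221,  0.0010242 , -0.00191894,  0.00188606,
       -0.00040755,  0.00126676]), 'tau': array([ 4.35633003e-03, -5.97751057e+01,  1.61392886e+00, -2.81950736e+01,
        1.28749071e-02,  4.97240777e-03, -1.30745335e-05]), 'tcp_pos': array([0.19272853, 0.6463675 , 0.24142985]), 'orientation': array([-4.53538898e-01, -3.10857297e+00,  2.56136717e-03]), 'contact_force': array([-0.39816469, -0.29976134, -0.18055051]), 'moment': array([ 0.0017297 ,  0.01533201, -0.01897153]), 'gripper_force': 0.0, 'grip_width': 0.08519107421442702}
```

View pics/top0.png

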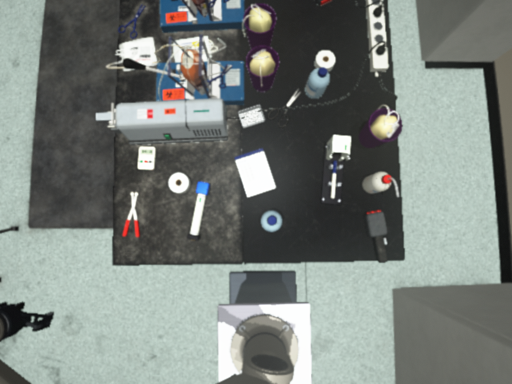

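View pics/scene0.png

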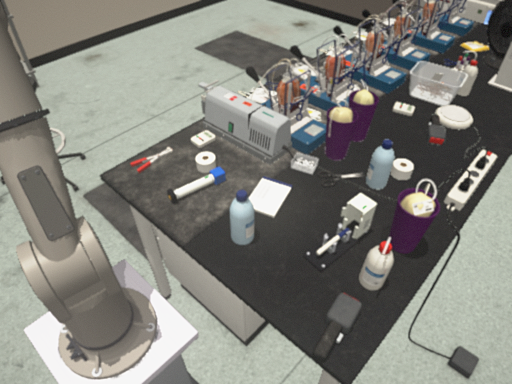

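The top view shows the lamp at (200,208) with its lens head up at (203,187). The cradle is at (335,170) with its hood at (339,147), and the marker lies in it near (335,185). The notepad is at (256,173), the cleaner at (271,220), the wash bottle at (378,182), the label roll at (178,182) and the timer at (147,157).

Run:
```python
from h import *
for n,bx in (("top",[(185,175,220,240),(315,128,362,208)]),("scene",[(160,160,235,210),(295,185,385,280)])):
    im=cv2.imread(f"pics/{n}0.png")
    tiles=[cv2.resize(im[b[1]:b[3],b[0]:b[2]],None,fx=6 if n=="top" else 4,fy=6 if n=="top" else 4,interpolation=cv2.INTER_CUBIC) for b in bx]
    H=max(t.shape[0] for t in tiles); tiles=[cv2.copyMakeBorder(t,0,H-t.shape[0],0,10,0) for t in tiles]
    cv2.imwrite(f"pics/{n}crop.png",np.hstack(tiles)); print(np.hstack(tiles).shape)
c=np.load("top0.npy"); im=cv2.imread("pics/top0.png"); hsv=cv2.cvtColor(im,cv2.COLOR_BGR2HSV)
def rep(name,box,m):
    M=np.zeros(m.shape,bool); M[box[1]:box[3],box[0]:box[2]]=1; M&=m
    ys,xs=np.nonzero(M); P=c[M]
    print(name,M.sum(),cv2.minAreaRect(np.c_[xs,ys].astype(np.float32)),"P med",np.median(P,0).round(4),"min",P.min(0).round(3),"max",P.max(0).round(3), "rectXY",cv2.minAreaRect((P[:,:2]*1000).astype(np.float32)))
z=c[...,2]; Hh,S,V=hsv[...,0],hsv[...,1],hsv[...,2]
blue=(Hh>100)&(Hh<130)&(S>130)&(V>60)
rep("bench",(205,200,230,250),z<1)
rep("head",(185,175,220,240),blue)
rep("lamp",(185,175,220,240),z>0.008)
rep("barrel",(185,175,220,240),(V>170)&(S<60))
rep("hoodroof",(315,128,362,208),z>0.105)
rep("cradle",(315,128,362,208),z>0.006)
rep("pad",(230,145,280,200),z>0.007)
rep("white",(315,165,350,208),(V>150))
rep("wash",(360,165,405,200),z>0.03)
rep("cleaner",(255,205,290,235),z>0.03)
rep("roll",(160,170,192,196),z>0.02)
```

```text
(480, 512, 3)
(380, 680, 3)
bench 1246 ((217.0, 224.5), (49.0, 24.0), 90.0) P med [4.273e-01 1.552e-01 2.000e-04] min [ 0.34   0.112 -0.008] max [0.513 0.199 0.008] rectXY ((426.7570495605469, 155.56427001953125), (85.69312286376953, 172.3400115966797), 89.23678588867188)
head 143 ((202.3940887451172, 187.47647094726562), (12.473502159118652, 11.605780601501465), 12.528807640075684) P med [0.5529 0.1979 0.0394] min [0.432 0.004 0.   ] max [0.581 0.222 1.223] rectXY ((509.30938720703125, 109.3828125), (258.1814880371094, 46.08552551269531), 63.837646484375)
lamp 628 ((200.5, 207.5), (31.0, 63.0), 0.0) P med [0.4914 0.2171 0.034 ] min [0.378 0.004 0.008] max [0.599 0.266 1.223] rectXY ((501.66229248046875, 141.2775421142578), (224.3412322998047, 253.8850860595703), 7.728691101074219)
barrel 385 ((196.32337951660156, 203.88101196289062), (59.99113845825195, 19.28864097595215), 83.36748504638672) P med [0.4737 0.2204 0.032 ] min [ 0.395  0.004 -0.003] max [0.604 0.268 1.223] rectXY ((451.31072998046875, 179.47909545898438), (316.01348876953125, 159.0505828857422), 56.921669006347656)
hoo
[... 1350 characters left out ...]
((511.8883056640625, -204.8973388671875), (89.82451629638672, 437.7902526855469), 9.432594299316406)
cleaner 364 ((272.0661315917969, 220.30923461914062), (22.576297760009766, 28.67799949645996), 3.1798300743103027) P med [ 0.4343 -0.0288  0.1417] min [ 0.403 -0.062  0.03 ] max [0.467 0.004 1.223] rectXY ((434.6702880859375, -29.53274917602539), (66.26811981201172, 63.531105041503906), 88.69163513183594)
roll 298 ((178.74118041992188, 182.66470336914062), (19.52374267578125, 19.415279388427734), 12.52880859375) P med [0.5713 0.2803 0.0402] min [0.432 0.004 0.022] max [0.606 0.315 1.223] rectXY ((523.5670776367188, 152.6189422607422), (343.5298767089844, 66.87947845458984), 69.35295867919922)
```

View pics/topcrop.png

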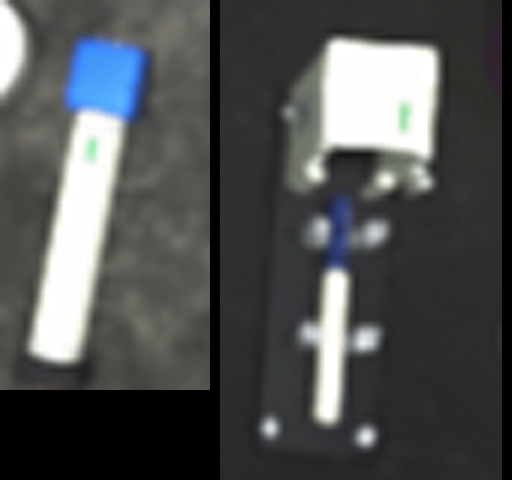

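View pics/scenecrop.png

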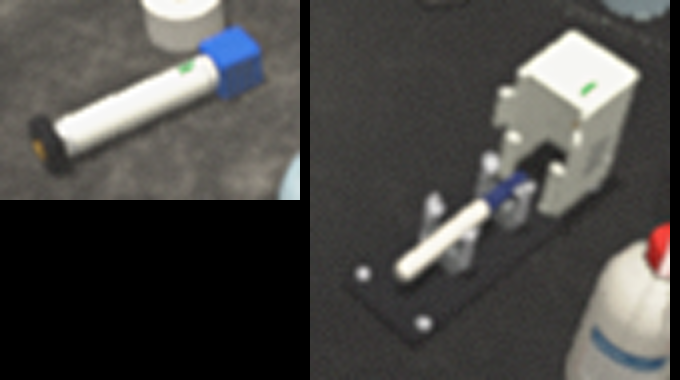

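Crops: the lamp head and barrel are cleanly visible. On the cradle I can see the roof, both clips' flared tips, the marker lying in the trough (cap toward the hood) and two base bolts at top-view pixels (323,199) and (339,201).

```bash
cat > m.py <<'E'
from h import *
def masks(im):
    hsv=cv2.cvtColor(im,cv2.COLOR_BGR2HSV); H,S,V=[hsv[...,i] for i in range(3)]
    return dict(blue=(H>100)&(H<130)&(S>130)&(V>60),white=(V>150)&(S<60),V=V)
def box(m,b):
    M=np.zeros(m.shape,bool); M[b[1]:b[3],b[0]:b[2]]=1; M&=m
    n,l,st,_=cv2.connectedComponentsWithStats(M.astype(np.uint8)); 
    return l==1+np.argmax(st[1:,4])
def px(M): y,x=np.nonzero(M); return np.c_[x,y].astype(np.float32)
def rect(f,M,z):
    P=plane(f,px(M),z)[:,:2]*1000; c,s,a=cv2.minAreaRect(P.astype(np.float32))
    d=np.linalg.svd(P-P.mean(0),full_matrices=0)[2][0]; d=d*np.sign(d[0])
    return dict(mean=P.mean(0).round(1),c=np.round(c,1),s=np.round(s,1),a=round(a,1),pca=round(np.degrees(np.arctan2(d[1],d[0])),1))
E
python3 - <<'E'
from m import *
f=grab("top"); m=masks(f["frame"]); z=f["z_map"]; c=cloud(f); Z=c[...,2]; ok=z>0
for nm,M,h in [("head",box(m["blue"],(185,175,220,240)),.04),("barrel",box(m["white"],(188,190,215,240)),.03),
  ("roof",box(ok&(Z>.108)&(Z<.13),(315,128,362,165)),.118),("roofw",box(m["white"]&(Z>.1),(315,128,362,165)),.118),
  ("boltL",box(m["V"]>110,(318,194,328,206)),.012),("boltR",box(m["V"]>110,(335,196,346,206)),.012),
  ("marker",box(m["V"]>140,(328,172,340,203)),.036),
  ("pad",box(ok&(Z>.006)&(Z<.02),(230,145,280,200)),.012),("padw",box(m["white"],(230,145,280,200)),.012)]:
    P=c[M&ok]; print(nm,M.sum(),rect(f,M,h),"cloud",(np.median(P,0)*1000).round(1))
f=grab("scene"); m=masks(f["frame"]); c=cloud(f); Z=c[...,2]; ok=f["z_map"]>0
print("SCENE")
for nm,M,h in [("head",box(ok&(Z>.037)&m["blue"],(200,165,230,190)),.04),("barrel",box(m["white"],(170,172,216,202)),.03),
 ("roof",box(ok&(Z>.112)&(Z<.125),(340,190,382,230)),.118),
 ("boltL",box(m["V"]>110,(302,248,313,258)),.012),("boltR",box(m["V"]>110,(318,260,328,272)),.012),
 ("marker",box(m["V"]>150,(315,230,345,256)),.036)]:
    P=c[M&ok]; print(nm,M.sum(),rect(f,M,h),"cloud",(np.median(P,0)*1000).round(1))
E
```

```text
head 145 {'mean': array([554. , 199.5]), 'c': array([553.9, 199.7]), 's': array([44.2, 39.9]), 'a': 76.4, 'pca': np.float64(63.5)} cloud [555.  200.1  39.2]
barrel 359 {'mean': array([464. , 218.7]), 'c': array([464.4, 218.9]), 's': array([ 30.6, 142.5]), 'a': 78.3, 'pca': np.float64(-11.6)} cloud [463.6 219.   31.5]
roof 313 {'mean': array([ 679.1, -263.8]), 'c': array([ 677.3, -263.5]), 's': array([58.9, 60.9]), 'a': 85.4, 'pca': np.float64(-85.4)} cloud [ 678.5 -263.6  118.4]
roofw 321 {'mean': array([ 678.9, -263.2]), 'c': array([ 672.9, -262.4]), 's': array([60.3, 69.5]), 'a': 83.5, 'pca': np.float64(83.6)} cloud [ 678.6 -263.4  118.3]
boltL 9 {'mean': array([ 508.8, -217.1]), 'c': array([ 508.6, -216.6]), 's': array([ 7.4, 10. ]), 'a': 43.4, 'pca': np.float64(-23.0)} cloud [ 507.7 -217.7   10.8]
boltR 10 {'mean': array([ 502.3, -273.4]), 'c': array([ 501.3, -273.4]), 's': array([ 7. , 10.6]), 'a': 87.7, 'pca': np.float64(-4.2)} cloud [ 503.1 -274.1   10.2]
marker 115 {'mean': array([ 553.3, -248.7]), 'c': array([ 554. , -245.9]), 's': array([20.7, 90.1]), 'a': 87.7, 'pca': np.f
[... 639 characters left out ...]
': np.float64(-10.9)} cloud [463.1 215.4  27.8]
roof 290 {'mean': array([ 676.1, -264.9]), 'c': array([ 673.5, -264.2]), 's': array([56.8, 60.7]), 'a': 83.7, 'pca': np.float64(53.1)} cloud [ 676.2 -264.2  117.4]
boltL 9 {'mean': array([ 507.7, -217.4]), 'c': array([ 507.7, -217.4]), 's': array([7.4, 5.6]), 'a': 37.6, 'pca': np.float64(28.4)} cloud [ 507.3 -216.7   12.4]
boltR 11 {'mean': array([ 502.4, -272.2]), 'c': array([ 502.9, -272.2]), 's': array([7.9, 9.8]), 'a': 89.0, 'pca': np.float64(27.7)} cloud [ 503.  -271.9   11.1]
marker 149 {'mean': array([ 554.5, -249.3]), 'c': array([ 553.9, -251.1]), 's': array([20.4, 91.6]), 'a': 82.9, 'pca': np.float64(-6.3)} cloud [ 553.  -250.3   40. ]
```

Call:
send_rows([
  {"dx": 31,"dy": -26,"rz": 2},
  {"dx": 62,"dy": -52,"rz": 4},
  {"dx": 93,"dy": -78,"rz": 6},
  {"dx": 124,"dy": -104,"rz": 8},
  {"dx": 155,"dy": -130,"rz": 10.4},
])

```text
$.deltas[0]: bad value
```

Call:
send_rows([
  {"dx": 22,"dy": -35},
  {"dx": 44,"dy": -70},
  {"dx": 66,"dy": -105},
  {"dx": 88,"dy": -140},
  {"dx": 110,"dy": -175},
])

```text
$.deltas[0]: bad value
```

Call:
send_rows([
  {"dx": 15,"dy": -38},
  {"dx": 30,"dy": -76},
  {"dx": 45,"dy": -114},
  {"dx": 60,"dy": -152},
  {"dx": 75,"dy": -190},
])

```text
$.deltas[0]: bad value
```

Call:
send_rows([
  {"dx": 7,"dy": -40.6},
  {"dx": 14,"dy": -81.2},
  {"dx": 21,"dy": -121.8},
  {"dx": 28,"dy": -162.4},
  {"dx": 35,"dy": -203},
], jaw=50)

```text
$.deltas[0]: bad value
```

Call:
send_rows([
  {"dx": 2,"dy": -40},
  {"dx": 4,"dy": -80},
  {"dx": 6,"dy": -120},
  {"dx": 7,"dy": -160},
  {"dx": 8,"dy": -201},
])

```text
$.deltas[0]: bad value
```

Call:
send_rows([
  {"dx": 31,"dy": -26,"dz": 0,"rx": 0,"ry": 0,"rz": 2},
  {"dx": 62,"dy": -52,"dz": 0,"rx": 0,"ry": 0,"rz": 4},
  {"dx": 93,"dy": -78,"dz": 0,"rx": 0,"ry": 0,"rz": 6},
  {"dx": 124,"dy": -104,"dz": 0,"rx": 0,"ry": 0,"rz": 8},
  {"dx": 155,"dy": -130,"dz": 0,"rx": 0,"ry": 0,"rz": 10.4},
])

```text
clock: 0.62
tcp_pos: [0.3491, 0.5153, 0.2422]
orientation: [0.167, 3.137, -0.0]
contact_force: [0.8, 0.1, -0.2]
grip_width: 0.0857
gripper_force: 0.0
```

Call:
send_rows([
  {"dx": 22,"dy": -35,"dz": 0,"rx": 0,"ry": 0,"rz": 0},
  {"dx": 44,"dy": -70,"dz": 0,"rx": 0,"ry": 0,"rz": 0},
  {"dx": 66,"dy": -105,"dz": 0,"rx": 0,"ry": 0,"rz": 0},
  {"dx": 88,"dy": -140,"dz": 0,"rx": 0,"ry": 0,"rz": 0},
  {"dx": 110,"dy": -175,"dz": 0,"rx": 0,"ry": 0,"rz": 0},
])

```text
clock: 1.03
tcp_pos: [0.4586, 0.3399, 0.2423]
orientation: [-0.17, -3.137, -0.0]
contact_force: [0.0, -0.4, 0.3]
grip_width: 0.0855
gripper_force: 0.0
```

Call:
send_rows([
  {"dx": 15,"dy": -38,"dz": 0,"rx": 0,"ry": 0,"rz": 0},
  {"dx": 30,"dy": -76,"dz": 0,"rx": 0,"ry": 0,"rz": 0},
  {"dx": 45,"dy": -114,"dz": 0,"rx": 0,"ry": 0,"rz": 0},
  {"dx": 60,"dy": -152,"dz": 0,"rx": 0,"ry": 0,"rz": 0},
  {"dx": 75,"dy": -190,"dz": 0,"rx": 0,"ry": 0,"rz": 0},
])

```text
clock: 1.45
tcp_pos: [0.5332, 0.1499, 0.2424]
orientation: [0.17, 3.137, 0.0]
contact_force: [0.2, 0.2, 0.1]
grip_width: 0.0851
gripper_force: 0.0
```

Call:
send_rows([
  {"dx": 7,"dy": -40,"dz": 0,"rx": 0,"ry": 0,"rz": 0},
  {"dx": 14,"dy": -80,"dz": 0,"rx": 0,"ry": 0,"rz": 0},
  {"dx": 21,"dy": -120,"dz": 0,"rx": 0,"ry": 0,"rz": 0},
  {"dx": 28,"dy": -160,"dz": 0,"rx": 0,"ry": 0,"rz": 0},
  {"dx": 35,"dy": -200,"dz": 0,"rx": 0,"ry": 0,"rz": 0},
], jaw=50)

```text
clock: 1.87
tcp_pos: [0.5678, -0.0501, 0.2424]
orientation: [0.17, 3.137, 0.0]
contact_force: [1.2, 0.8, -0.2]
grip_width: 0.0502
gripper_force: 0.0
```

Call:
send_rows([
  {"dx": 2,"dy": -40,"dz": 0,"rx": 0,"ry": 0,"rz": 0},
  {"dx": 4,"dy": -80,"dz": 0,"rx": 0,"ry": 0,"rz": 0},
  {"dx": 6,"dy": -120,"dz": 0,"rx": 0,"ry": 0,"rz": 0},
  {"dx": 7,"dy": -160,"dz": 0,"rx": 0,"ry": 0,"rz": 0},
  {"dx": 8,"dy": -200,"dz": 0,"rx": 0,"ry": 0,"rz": 0},
])

```text
clock: 2.28
tcp_pos: [0.5756, -0.2499, 0.2422]
orientation: [-0.17, -3.137, -0.0]
contact_force: [1.3, 0.4, -0.2]
grip_width: 0.05
gripper_force: 0.0
```

Call:
send_rows([
  {"dx": 0,"dy": -3,"dz": -40,"rx": 0,"ry": 0,"rz": 0},
  {"dx": 0,"dy": -3,"dz": -80,"rx": 0,"ry": 0,"rz": 0},
  {"dx": 0,"dy": -3,"dz": -120,"rx": 0,"ry": 0,"rz": 0},
  {"dx": 0,"dy": -3,"dz": -150,"rx": 0,"ry": 0,"rz": 0},
  {"dx": 0,"dy": -3,"dz": -170,"rx": 0,"ry": 0,"rz": 0},
])

```text
clock: 2.7
tcp_pos: [0.5738, -0.2502, 0.0685]
orientation: [-0.17, -3.132, -0.002]
contact_force: [0.2, 1.1, -0.3]
grip_width: 0.0497
gripper_force: 0.0
```

Run:
```python
from h import *
o=[]
for n,b in (("top",(310,120,400,210)),("scene",(290,170,390,270))):
    f=grab(n)["frame"][b[1]:b[3],b[0]:b[2]]; o.append(cv2.resize(f,(390,390),interpolation=cv2.INTER_CUBIC))
cv2.imwrite("pics/a1.png",np.hstack(o))
```

```text
(no output)
```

View pics/a1.png

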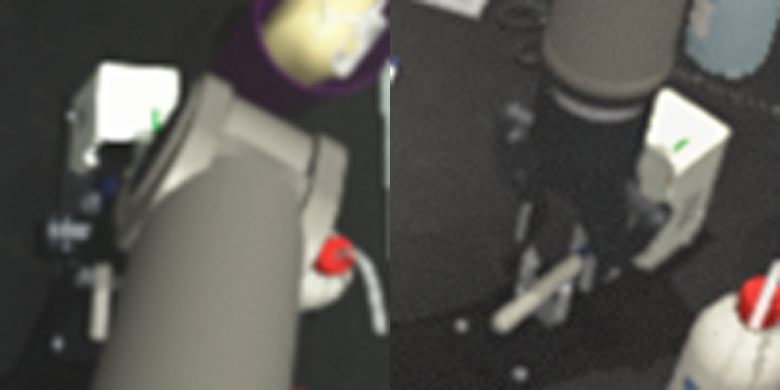

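The gripper straddles the marker between the clips: in the left panel the fingers are at (70,235) and the rear clip at (95,280). The wash bottle stands clear.

Call:
send_rows([
  {"dx": 0,"dy": 0,"dz": -20,"rx": 0,"ry": 0,"rz": 0},
  {"dx": 0,"dy": 0,"dz": -35,"rx": 0,"ry": 0,"rz": 0},
  {"dx": 0,"dy": 0,"dz": -44,"rx": 0,"ry": 0,"rz": 0},
  {"dx": 0,"dy": 0,"dz": -44,"rx": 0,"ry": 0,"rz": 0},
])

```text
clock: 3.13
tcp_pos: [0.5755, -0.2508, 0.0278]
orientation: [-0.17, -3.136, -0.001]
contact_force: [-0.1, 0.7, 1.3]
grip_width: 0.0501
gripper_force: 0.0
```

Call:
send_rows([
  {"dx": 0,"dy": 0,"dz": 0,"rx": 0,"ry": 0,"rz": 0},
  {"dx": 0,"dy": 0,"dz": 0,"rx": 0,"ry": 0,"rz": 0},
  {"dx": 0,"dy": 0,"dz": 0,"rx": 0,"ry": 0,"rz": 0},
  {"dx": 0,"dy": 0,"dz": 0,"rx": 0,"ry": 0,"rz": 0},
  {"dx": 0,"dy": 0,"dz": 0,"rx": 0,"ry": 0,"rz": 0},
], jaw=5, newtons=25)

```text
clock: 3.55
tcp_pos: [0.5768, -0.2515, 0.0297]
orientation: [0.17, 3.135, -0.001]
contact_force: [-0.2, 0.9, 8.1]
grip_width: 0.0129
gripper_force: 26.9
```

Call:
send_rows([
  {"dx": 0,"dy": 0,"dz": 15,"rx": 0,"ry": 0,"rz": 0},
  {"dx": 0,"dy": 0,"dz": 50,"rx": 0,"ry": 0,"rz": 0},
  {"dx": 0,"dy": 0,"dz": 90,"rx": 0,"ry": 0,"rz": 0},
  {"dx": 0,"dy": 0,"dz": 130,"rx": 0,"ry": 0,"rz": 0},
  {"dx": 0,"dy": 20,"dz": 165,"rx": 0,"ry": 0,"rz": 0},
])

```text
clock: 3.97
tcp_pos: [0.5752, -0.2358, 0.1966]
orientation: [0.179, 3.134, -0.006]
contact_force: [0.6, -0.6, 0.8]
grip_width: 0.0132
gripper_force: 26.1
```

Call:
send_rows([
  {"dx": 6,"dy": 40,"dz": 0,"rx": 0,"ry": 0,"rz": 4},
  {"dx": 12,"dy": 80,"dz": 0,"rx": 0,"ry": 0,"rz": 9},
  {"dx": 18,"dy": 120,"dz": 0,"rx": 0,"ry": 0,"rz": 14},
  {"dx": 24,"dy": 160,"dz": 0,"rx": 0,"ry": 0,"rz": 19},
  {"dx": 28,"dy": 200,"dz": 0,"rx": 0,"ry": 0,"rz": 23.4},
])

```text
clock: 4.38
tcp_pos: [0.6041, -0.0292, 0.194]
orientation: [-0.476, 3.104, -0.0]
contact_force: [0.4, -0.4, -0.2]
grip_width: 0.0129
gripper_force: 26.1
```

Call:
send_rows([
  {"dx": 0,"dy": 40,"dz": -20,"rx": 0,"ry": 0,"rz": 0},
  {"dx": 0,"dy": 52,"dz": -60,"rx": 0,"ry": 0,"rz": 0},
  {"dx": 0,"dy": 52,"dz": -90,"rx": 0,"ry": 0,"rz": 0},
  {"dx": 0,"dy": 52,"dz": -110,"rx": 0,"ry": 0,"rz": 0},
  {"dx": 0,"dy": 52,"dz": -110,"rx": 0,"ry": 0,"rz": 0},
])

```text
clock: 4.8
tcp_pos: [0.6005, 0.0213, 0.0792]
orientation: [0.47, -3.098, -0.0]
contact_force: [-0.2, -1.3, -0.1]
grip_width: 0.0129
gripper_force: 26.1
```

Run:
```python
from m import *
o=[]
for n,b in (("top",(215,130,305,220)),("scene",(220,140,320,240))):
    f=grab(n); c=cloud(f); np.save(n+"2.npy",c); f=f["frame"]; cv2.imwrite(n+"2.png",f);f=f[b[1]:b[3],b[0]:b[2]]; o.append(cv2.resize(f,(390,390),interpolation=cv2.INTER_CUBIC))
cv2.imwrite("pics/a2.png",np.hstack(o)); print(r.get_obs()["joints"])
```

```text
[-0.26413877  0.55527196  0.16876884  1.86262677 -0.1319074   0.73521864
  1.84820382]
```

View pics/a2.png

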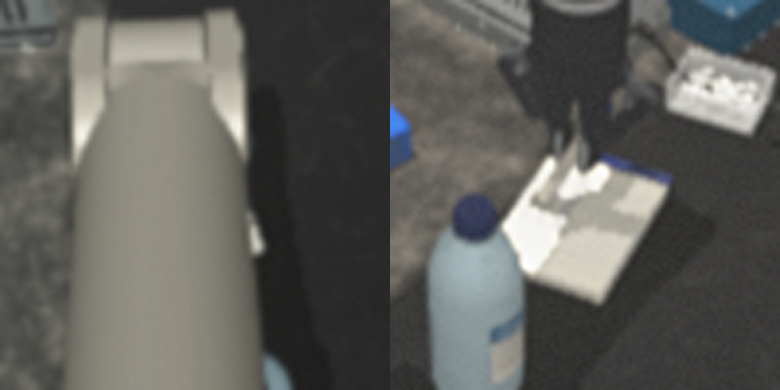

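The right panel shows the marker, still gripped, above the pad and about parallel to its long edge; its near end is at panel (540,198).

Run:
```python
from m import *
f=grab("scene"); c=cloud(f)
for z in (.08,.087): print((plane(f,[(258.5,191)],z)*1000).round(1))
b=c[175:200,250:275].reshape(-1,3); k=(b[:,2]>.06)&(b[:,2]<.1); print((b[k]*1000).round(0)[:40].tolist()); print((r.get_obs()["tcp_pos"]))
```

```text
[[545.2   5.6  80. ]]
[[539.9   0.8  87. ]]
[[588.0, 35.0, 98.0], [593.0, 35.0, 96.0], [600.0, 25.0, 97.0], [609.0, 29.0, 89.0], [607.0, 23.0, 94.0], [589.0, 36.0, 93.0], [590.0, 32.0, 95.0], [589.0, 27.0, 99.0], [596.0, 25.0, 95.0], [601.0, 25.0, 92.0], [604.0, 25.0, 90.0], [602.0, 19.0, 95.0], [589.0, 36.0, 89.0], [588.0, 30.0, 93.0], [590.0, 28.0, 93.0], [590.0, 24.0, 96.0], [593.0, 23.0, 94.0], [598.0, 23.0, 91.0], [598.0, 19.0, 93.0], [602.0, 18.0, 91.0], [609.0, 0.0, 97.0], [589.0, 35.0, 86.0], [589.0, 31.0, 88.0], [588.0, 26.0, 91.0], [588.0, 22.0, 94.0], [594.0, 23.0, 90.0], [593.0, 19.0, 93.0], [596.0, 17.0, 92.0], [597.0, 14.0, 94.0], [595.0, 8.0, 98.0], [598.0, 3.0, 99.0], [601.0, 2.0, 98.0], [602.0, -2.0, 100.0], [609.0, 0.0, 93.0], [590.0, 32.0, 82.0], [585.0, 24.0, 90.0], [590.0, 24.0, 88.0], [589.0, 19.0, 92.0], [588.0, 14.0, 95.0], [590.0, 12.0, 95.0]]
[0.60483013 0.02040121 0.08468933]
```

Call:
send_rows([
  {"dx": 1,"dy": -1,"dz": -25,"rx": 0,"ry": 0,"rz": 0},
  {"dx": 1,"dy": -1,"dz": -45,"rx": 0,"ry": 0,"rz": 0},
  {"dx": 1,"dy": -1,"dz": -55,"rx": 0,"ry": 0,"rz": 0},
  {"dx": 1,"dy": -1,"dz": -57,"rx": 0,"ry": 0,"rz": 0},
  {"dx": 1,"dy": -1,"dz": -57,"rx": 0,"ry": 0,"rz": 0},
])

```text
clock: 5.37
tcp_pos: [0.6055, 0.0196, 0.0271]
orientation: [-0.469, 3.106, -0.0]
contact_force: [-0.2, -0.1, 0.1]
grip_width: 0.0128
gripper_force: 26.1
```

Call:
send_rows([
  {"dx": 0,"dy": 0,"dz": -1,"rx": 0,"ry": 0,"rz": 0},
  {"dx": 0,"dy": 0,"dz": -2,"rx": 0,"ry": 0,"rz": 0},
  {"dx": 0,"dy": 0,"dz": -2,"rx": 0,"ry": 0,"rz": 0},
])

```text
clock: 5.62
tcp_pos: [0.6056, 0.0199, 0.0253]
orientation: [-0.469, 3.105, -0.0]
contact_force: [0.5, -0.1, -0.1]
grip_width: 0.0124
gripper_force: 26.1
```

Call:
send_rows([
  {"dx": 0,"dy": 0,"dz": -1,"rx": 0,"ry": 0,"rz": 0},
  {"dx": 0,"dy": 0,"dz": -2,"rx": 0,"ry": 0,"rz": 0},
  {"dx": 0,"dy": 0,"dz": -2,"rx": 0,"ry": 0,"rz": 0},
])

```text
clock: 5.87
tcp_pos: [0.6053, 0.0199, 0.0233]
orientation: [-0.469, 3.105, 0.0]
contact_force: [-2.3, -0.9, 8.7]
grip_width: 0.0129
gripper_force: 30.5
```

Contact. Release slowly and lift.

Call:
send_rows([
  {"dx": 0,"dy": 0,"dz": 0.5,"rx": 0,"ry": 0,"rz": 0},
  {"dx": 0,"dy": 0,"dz": 0.5,"rx": 0,"ry": 0,"rz": 0},
  {"dx": 0,"dy": 0,"dz": 0.5,"rx": 0,"ry": 0,"rz": 0},
  {"dx": 0,"dy": 0,"dz": 0.5,"rx": 0,"ry": 0,"rz": 0},
], jaw=26)

```text
clock: 6.2
tcp_pos: [0.6049, 0.0199, 0.0228]
orientation: [0.47, -3.106, -0.0]
contact_force: [-0.9, 0.3, 1.7]
grip_width: 0.026
gripper_force: 0.7
```

Call:
send_rows([
  {"dx": 0,"dy": 0,"dz": 10,"rx": 0,"ry": 0,"rz": 0},
  {"dx": 0,"dy": 0,"dz": 40,"rx": 0,"ry": 0,"rz": 0},
  {"dx": 0,"dy": 0,"dz": 80,"rx": 0,"ry": 0,"rz": 0},
  {"dx": 0,"dy": 0,"dz": 120,"rx": 0,"ry": 0,"rz": 0},
  {"dx": -10,"dy": 20,"dz": 150,"rx": 0,"ry": 0,"rz": 0},
])

```text
clock: 6.62
tcp_pos: [0.5971, 0.0351, 0.1769]
orientation: [-0.459, 3.104, -0.005]
contact_force: [0.8, -1.2, 0.2]
grip_width: 0.0258
gripper_force: 0.0
```

Call:
send_rows([
  {"dx": -24,"dy": 32,"dz": 0,"rx": 0,"ry": 0,"rz": -6},
  {"dx": -48,"dy": 64,"dz": 0,"rx": 0,"ry": 0,"rz": -12},
  {"dx": -72,"dy": 96,"dz": 0,"rx": 0,"ry": 0,"rz": -18},
  {"dx": -96,"dy": 128,"dz": 0,"rx": 0,"ry": 0,"rz": -24},
  {"dx": -120,"dy": 160,"dz": 0,"rx": 0,"ry": 0,"rz": -28.7},
], jaw=60)

```text
clock: 7.03
tcp_pos: [0.4735, 0.201, 0.1736]
orientation: [0.324, 3.124, 0.001]
contact_force: [0.1, 1.3, 0.2]
grip_width: 0.0597
gripper_force: 0.0
```

Call:
send_rows([
  {"dx": -12,"dy": 18,"dz": 0,"rx": 0,"ry": 0,"rz": 0},
  {"dx": -12,"dy": 18,"dz": 0,"rx": 0,"ry": 0,"rz": 0},
  {"dx": -12,"dy": 18,"dz": 0,"rx": 0,"ry": 0,"rz": 0},
])

```text
clock: 7.28
tcp_pos: [0.4622, 0.2192, 0.1734]
orientation: [0.309, 3.126, 0.001]
contact_force: [0.9, -0.3, 0.3]
grip_width: 0.0595
gripper_force: 0.0
```

Run:
```python
from m import *
o=[]
for n,b in (("top",(165,130,315,240)),("scene",(150,100,320,240))):
    f=grab(n)["frame"][b[1]:b[3],b[0]:b[2]]; o.append(cv2.resize(f,(395,320),interpolation=cv2.INTER_CUBIC))
cv2.imwrite("pics/a3.png",np.hstack(o)); print(r.get_obs()["tcp_pos"],r.get_obs()["orientation"],r.get_obs()["joints"])
```

```text
[0.46355662 0.216855   0.17323513] [ 3.16544123e-01  3.12485896e+00 -1.79518086e-04] [-0.76138862  0.29600888  0.24079712  2.02399982 -0.09357829  0.8313049
  0.90132628]
```

View pics/a3.png

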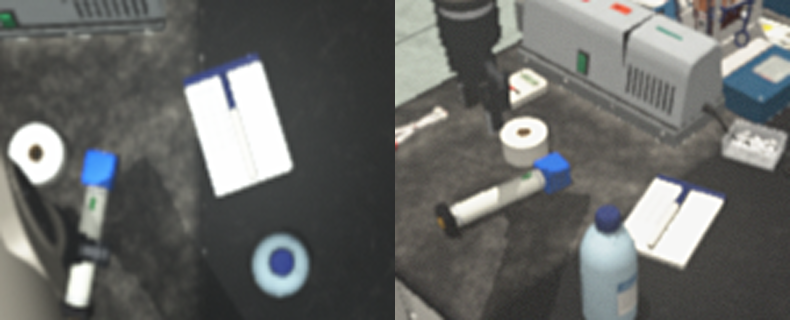

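The marker lies inside the pad's outline, at left panel (240,130). The gripper is centred over the lamp barrel, at left panel (92,250).

Call:
send_rows([
  {"dx": 0,"dy": 0.5,"dz": -40,"rx": 0,"ry": 0,"rz": 0},
  {"dx": 0,"dy": 0.5,"dz": -80,"rx": 0,"ry": 0,"rz": 0},
  {"dx": 0,"dy": 0.5,"dz": -115,"rx": 0,"ry": 0,"rz": 0},
  {"dx": 0,"dy": 0.5,"dz": -140,"rx": 0,"ry": 0,"rz": 0},
  {"dx": 0,"dy": 0.5,"dz": -150,"rx": 0,"ry": 0,"rz": 0},
])

```text
clock: 7.8
tcp_pos: [0.462, 0.2155, 0.0197]
orientation: [-0.319, -3.122, 0.006]
contact_force: [0.1, 0.1, 1.2]
grip_width: 0.0598
gripper_force: 0.0
```

Call:
send_rows([
  {"dx": 0,"dy": 0,"dz": -5,"rx": 0,"ry": 0,"rz": 0},
  {"dx": 0,"dy": 0,"dz": -10,"rx": 0,"ry": 0,"rz": 0},
  {"dx": 0,"dy": 0,"dz": -10,"rx": 0,"ry": 0,"rz": 0},
  {"dx": 0,"dy": 0,"dz": -10,"rx": 0,"ry": 0,"rz": 0},
])

```text
clock: 8.13
tcp_pos: [0.4639, 0.2186, 0.014]
orientation: [0.316, 3.124, 0.002]
contact_force: [-0.4, -0.6, 1.0]
grip_width: 0.0597
gripper_force: 0.0
```

Call:
send_rows([
  {"dx": 0,"dy": 0,"dz": 0,"rx": 0,"ry": 0,"rz": 0},
  {"dx": 0,"dy": 0,"dz": 0,"rx": 0,"ry": 0,"rz": 0},
  {"dx": 0,"dy": 0,"dz": 0,"rx": 0,"ry": 0,"rz": 0},
  {"dx": 0,"dy": 0,"dz": 0,"rx": 0,"ry": 0,"rz": 0},
  {"dx": 0,"dy": 0,"dz": 0,"rx": 0,"ry": 0,"rz": 0},
], jaw=10, newtons=70)

```text
clock: 8.55
tcp_pos: [0.4636, 0.219, 0.014]
orientation: [0.314, 3.124, 0.002]
contact_force: [-1.9, -0.6, 9.1]
grip_width: 0.0261
gripper_force: 68.2
```

Grip chord 26 mm with 9 N upward suggests the pads sit a few mm above the axis; regrip slightly lower.

Call:
send_rows([
  {"dx": 0,"dy": 0,"dz": 0,"rx": 0,"ry": 0,"rz": 0},
  {"dx": 0,"dy": 0,"dz": 0,"rx": 0,"ry": 0,"rz": 0},
  {"dx": 0,"dy": 0,"dz": -2,"rx": 0,"ry": 0,"rz": 0},
  {"dx": 0,"dy": 0,"dz": -3.5,"rx": 0,"ry": 0,"rz": 0},
  {"dx": 0,"dy": 0,"dz": -3.5,"rx": 0,"ry": 0,"rz": 0},
], jaw=36)

```text
clock: 8.97
tcp_pos: [0.463, 0.2185, 0.01]
orientation: [-0.315, -3.126, -0.0]
contact_force: [-2.8, -1.3, 14.2]
grip_width: 0.0361
gripper_force: 6.8
```

Call:
send_rows([
  {"dx": 0,"dy": 0,"dz": 0,"rx": 0,"ry": 0,"rz": 0},
  {"dx": 0,"dy": 0,"dz": 0,"rx": 0,"ry": 0,"rz": 0},
  {"dx": 0,"dy": 0,"dz": 0,"rx": 0,"ry": 0,"rz": 0},
  {"dx": 0,"dy": 0,"dz": 0,"rx": 0,"ry": 0,"rz": 0},
], jaw=10, newtons=70)

```text
clock: 9.3
tcp_pos: [0.4639, 0.2191, 0.0109]
orientation: [0.315, 3.124, 0.003]
contact_force: [-3.2, -0.9, 22.0]
grip_width: 0.0262
gripper_force: 72.3
```

Call:
send_rows([
  {"dx": 0,"dy": 0,"dz": 5,"rx": 0,"ry": 0,"rz": 0},
  {"dx": 0,"dy": 0,"dz": 20,"rx": 0,"ry": 0,"rz": 0},
  {"dx": 0,"dy": 0,"dz": 50,"rx": 0,"ry": 0,"rz": 0},
  {"dx": 0,"dy": 0,"dz": 80,"rx": 0,"ry": 0,"rz": 0},
  {"dx": 0,"dy": 0,"dz": 110,"rx": 0,"ry": 0,"rz": 0},
])

```text
clock: 9.72
tcp_pos: [0.4619, 0.2177, 0.1196]
orientation: [-0.315, -3.124, 0.003]
contact_force: [0.8, 0.4, -2.6]
grip_width: 0.026
gripper_force: 69.1
```

Call:
send_rows([
  {"dx": 0,"dy": 0,"dz": 30,"rx": 0,"ry": 0,"rz": 0},
  {"dx": 0,"dy": 0,"dz": 70,"rx": 0,"ry": 0,"rz": 0},
  {"dx": 0,"dy": 0,"dz": 105,"rx": 0,"ry": 0,"rz": 0},
  {"dx": 0,"dy": 0,"dz": 120,"rx": 0,"ry": 0,"rz": 0},
  {"dx": 0,"dy": 0,"dz": 120,"rx": 0,"ry": 0,"rz": 0},
])

```text
clock: 10.13
tcp_pos: [0.4646, 0.2192, 0.2428]
orientation: [0.315, 3.121, 0.007]
contact_force: [0.2, -0.0, -2.2]
grip_width: 0.0262
gripper_force: 69.1
```

Run:
```python
from m import *
o=r.get_obs(); print(o["tcp_pos"],o["orientation"],o["contact_force"],o["moment"],o["grip_width"])
t=[]
for n,b in (("top",(150,140,270,260)),("scene",(100,90,260,250))):
    f=grab(n); c=cloud(f); m=masks(f["frame"]); ok=f["z_map"]>0; Z=c[...,2]
    M=np.zeros(ok.shape,bool); M[b[1]:b[3],b[0]:b[2]]=1; M&=m["blue"]&ok&(Z>.15)
    P=c[M]*1000
    if len(P): print(n,len(P),"med",np.median(P,0).round(1),"lo",np.percentile(P,5,0).round(1),"hi",np.percentile(P,95,0).round(1))
    if n=="top" and len(P): print(rect(f,M,np.median(P[:,2])/1000))
    g=f["frame"][b[1]:b[3],b[0]:b[2]]; t.append(cv2.resize(g,(390,390),interpolation=cv2.INTER_CUBIC))
cv2.imwrite("pics/a4.png",np.hstack(t))
```

```text
[0.46456487 0.21921628 0.24276605] [0.31476233 3.12094431 0.00694265] [ 0.24743709 -0.02342177 -2.2317036 ] [ 0.05651101 -0.05316162  0.03339609] 0.026173552292829486
top 217 med [551.7 195.7 271.2] lo [533.6 178.7 250.9] hi [571.3 215.1 274.3]
{'mean': array([548.8, 188.1]), 'c': array([507.7,  95.1]), 's': array([273.3,  43.6]), 'a': 65.7, 'pca': np.float64(62.0)}
scene 121 med [547.6 192.6 267.6] lo [530.6 178.2 244.2] hi [565.5 213.3 269.8]
```

View pics/a4.png

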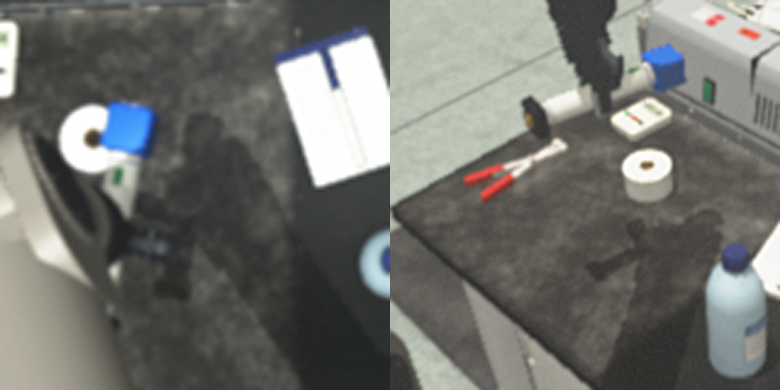

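Lamp is held about level, blue head at left panel (130,130), clear of the roll. Now its exact pose in the hand.

Run:
```python
from m import *
o=r.get_obs(); tcp=o["tcp_pos"]*1000; Rm=R.from_rotvec(o["orientation"]).as_matrix(); print(tcp.round(1),"y az",np.degrees(np.arctan2(Rm[1,1],Rm[0,1])).round(2),"z",Rm[:,2].round(4))
for n,b in (("top",(150,140,270,260)),("scene",(100,90,260,250))):
    f=grab(n); c=cloud(f)*1000; m=masks(f["frame"]); ok=f["z_map"]>0; Z=c[...,2]
    B=np.zeros(ok.shape,bool); B[b[1]:b[3],b[0]:b[2]]=1; B&=ok&(Z>205)&(Z<300)
    top=c[B&m["blue"]&(Z>np.median(Z[B&m["blue"]])-4)]
    q=cv2.minAreaRect(top[:,:2].astype(np.float32)); print(n,"headtop",len(top),top.mean(0).round(1),q)
    A=np.c_[top[:,:2]-top[:,:2].mean(0),np.ones(len(top))]; print(" slope",np.linalg.lstsq(A,top[:,2],rcond=None)[0].round(3))
    d=np.array([.98,-.2]); hs=f["frame"]; V=m["V"]; S=cv2.cvtColor(hs,cv2.COLOR_BGR2HSV)[...,1]
    W=c[B&(V>120)&(S<50)&(Z>235)&(Z<275)&(c[...,0]<540)]; s=(W[:,:2]-tcp[:2])@d
    for a in range(-80,70,15):
        k=(s>a)&(s<a+15)
        if k.sum()>8: print("  s",a+7,k.sum(),W[k].mean(0).round(1),"lat",((W[k][:,:2]-tcp[:2])@np.array([.2,.98])).min().round(1),((W[k][:,:2]-tcp[:2])@np.array([.2,.98])).max().round(1),"zmax",np.percentile(W[k][:,2],95).round(1))
    K=c[B&(V<60)&(Z>225)&((c[...,:2]-tcp[:2])@d<-65)&((c[...,:2]-tcp[:2])@d>-100)]
    if len(K)>5: print("  cap",len(K),K.mean(0).round(1),np.percentile(K,95,0).round(1),np.percentile(K,5,0).round(1))
```

```text
[462.2 218.1 238.5] y az 78.5 z [-9.e-04 -3.e-04 -1.e+00]
top headtop 179 [551.8 197.5 266.9] ((552.115478515625, 198.06227111816406), (38.13481903076172, 38.90492630004883), 77.64659881591797)
 slope [-8.00000e-03  1.40000e-02  2.66941e+02]
  s -28 11 [432.1 212.  255.2] lat -14.4 -9.1 zmax 260.3
  s 32 35 [494.6 205.9 257.8] lat -13.9 11.1 zmax 262.8
  s 47 46 [507.8 205.2 258.4] lat -15.1 11.8 zmax 264.3
  s 62 52 [523.2 203.2 258.2] lat -14.5 13.3 zmax 262.0
  cap 10 [384.  213.9 246.8] [388.9 214.8 257.4] [378.1 213.  236.7]
scene headtop 100 [548.1 195.2 265. ] ((548.9586181640625, 197.59835815429688), (39.953765869140625, 37.972740173339844), 80.54811096191406)
 slope [-1.50000e-02  4.10000e-02  2.64958e+02]
  s -73 20 [392.5 222.4 256.2] lat -17.8 15.4 zmax 265.8
  s -58 52 [403.7 219.9 253.1] lat -17.9 4.5 zmax 260.5
  s -43 52 [418.4 216.9 253.6] lat -17.5 3.7 zmax 260.8
  s -28 51 [433.2 213.4 252.2] lat -16.9 4.1 zmax 260.2
  s -13 41 [446.  214.9 257. ] lat -23.7 20.8 zmax 270.8
  s 17 15 [477.2 199.7 246. ] lat -17.8 -12.8 zmax 250.5
  s 32 37 [492.6 199.6 250.9] lat -17.9 -4.2 zmax 260.1
  s 47 43 [506.4 197.6 251.7] lat -17.8 2.1 zmax 259.9
  s 62 48 [522.1 196.8 253. ] lat -16.1 11.0 zmax 260.0
  cap 50 [377.6 215.3 250. ] [383.4 227.6 265. ] [372.5 211.6 234.4]
```

Call:
send_rows([
  {"dx": 4,"dy": -38,"dz": 2,"rx": 0,"ry": 0,"rz": 1},
  {"dx": 8,"dy": -76,"dz": 2,"rx": 0,"ry": 0,"rz": 2},
  {"dx": 12,"dy": -115,"dz": 2,"rx": 0,"ry": 0,"rz": 3},
  {"dx": 16,"dy": -154,"dz": 2,"rx": 0,"ry": 0,"rz": 4},
  {"dx": 20,"dy": -193,"dz": 2,"rx": 0,"ry": 0,"rz": 5.2},
], newtons=90)

```text
clock: 10.75
tcp_pos: [0.4815, 0.0234, 0.2394]
orientation: [-0.171, -3.134, 0.002]
contact_force: [1.1, -0.1, -2.8]
grip_width: 0.0256
gripper_force: 89.2
```

Call:
send_rows([
  {"dx": 4,"dy": -38,"dz": 0,"rx": 0,"ry": 0,"rz": 0},
  {"dx": 8,"dy": -77,"dz": 0,"rx": 0,"ry": 0,"rz": 0},
  {"dx": 12,"dy": -116,"dz": 0,"rx": 0,"ry": 0,"rz": 0},
  {"dx": 16,"dy": -155,"dz": 0,"rx": 0,"ry": 0,"rz": 0},
  {"dx": 18,"dy": -194,"dz": 0,"rx": 0,"ry": 0,"rz": 0},
])

```text
clock: 11.17
tcp_pos: [0.4999, -0.1702, 0.2394]
orientation: [-0.172, -3.134, 0.0]
contact_force: [0.4, 0.5, -3.3]
grip_width: 0.0257
gripper_force: 89.2
```

Call:
send_rows([
  {"dx": 0,"dy": -37,"dz": 0,"rx": 0,"ry": 0,"rz": 0},
  {"dx": 0,"dy": -74,"dz": -10,"rx": 0,"ry": 0,"rz": 0},
  {"dx": 0,"dy": -74,"dz": -45,"rx": 0,"ry": 0,"rz": 0},
  {"dx": 0,"dy": -74,"dz": -80,"rx": 0,"ry": 0,"rz": 0},
  {"dx": 0,"dy": -74,"dz": -100,"rx": 0,"ry": 0,"rz": 0},
])

```text
clock: 11.58
tcp_pos: [0.4976, -0.2424, 0.1361]
orientation: [-0.175, -3.129, -0.002]
contact_force: [-0.4, 0.1, -2.0]
grip_width: 0.0253
gripper_force: 89.6
```

Call:
send_rows([
  {"dx": 0,"dy": 0,"dz": -30,"rx": 0,"ry": 0,"rz": 0},
  {"dx": 0,"dy": 0,"dz": -50,"rx": 0,"ry": 0,"rz": 0},
  {"dx": 0,"dy": 0,"dz": -62,"rx": 0,"ry": 0,"rz": 0},
  {"dx": 0,"dy": 0,"dz": -62,"rx": 0,"ry": 0,"rz": 0},
  {"dx": 0,"dy": 0,"dz": -62,"rx": 0,"ry": 0,"rz": 0},
])

```text
clock: 12.0
tcp_pos: [0.5001, -0.2426, 0.0785]
orientation: [-0.173, -3.134, -0.0]
contact_force: [0.6, -0.9, -1.6]
grip_width: 0.0255
gripper_force: 89.6
```

Run:
```python
from m import *
o=r.get_obs(); tcp=o["tcp_pos"]*1000; Rm=R.from_rotvec(o["orientation"]).as_matrix(); print(tcp.round(1),"y az",np.degrees(np.arctan2(Rm[1,1],Rm[0,1])).round(2),"z",Rm[:,2].round(4))
t=[]
for n,b in (("top",(310,120,400,210)),("scene",(270,170,390,290))):
    f=grab(n); c=cloud(f)*1000; m=masks(f["frame"]); ok=f["z_map"]>0; Z=c[...,2]
    B=np.zeros(ok.shape,bool); B[b[1]:b[3],b[0]:b[2]]=1; B&=ok
    for nm,M in (("head",B&m["blue"]&(Z>98)&(Z<125)&(c[...,0]<660)),("roof",B&(m["V"]>150)&(Z>112)&(Z<125)&(c[...,0]>635))):
        P=c[M]
        if len(P)>10: print(n,nm,len(P),P.mean(0).round(1),cv2.minAreaRect(P[:,:2].astype(np.float32)))
    t.append(cv2.resize(f["frame"][b[1]:b[3],b[0]:b[2]],(390,390),interpolation=cv2.INTER_CUBIC))
cv2.imwrite("pics/a5.png",np.hstack(t))
```

```text
[ 500.1 -242.6   78.5] y az 83.68 z [-2.4e-03  3.0e-04 -1.0e+00]
top head 158 [ 590.2 -252.6  106.7] ((590.5147094726562, -253.64462280273438), (41.3576774597168, 41.68416213989258), 80.62242889404297)
top roof 307 [ 679.2 -264.2  118.4] ((678.13525390625, -263.9476623535156), (57.785614013671875, 58.28627014160156), 83.9118423461914)
scene head 149 [ 589.3 -259.7  107.6] ((588.7212524414062, -253.1761474609375), (40.74808883666992, 38.51616287231445), 81.24128723144531)
scene roof 287 [ 676.9 -264.5  117.1] ((676.8801879882812, -263.57659912109375), (55.661170959472656, 60.5594367980957), 83.98079681396484)
```

View pics/a5.png

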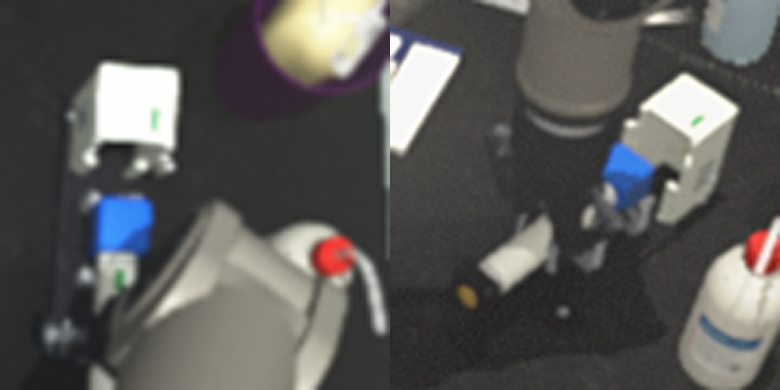

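Left panel: blue head at (124,225), in line with the hood mouth at (125,155) and level under its roof; the wash bottle is clear. I'll go in level.

Call:
send_rows([
  {"dx": 12,"dy": -1.4,"dz": 0,"rx": 0,"ry": 0,"rz": 0},
  {"dx": 24,"dy": -2.8,"dz": 0,"rx": 0,"ry": 0,"rz": 0},
  {"dx": 36,"dy": -4.2,"dz": 0,"rx": 0,"ry": 0,"rz": 0},
  {"dx": 45,"dy": -5.2,"dz": 0,"rx": 0,"ry": 0,"rz": 0},
  {"dx": 45,"dy": -5.2,"dz": 0,"rx": 0,"ry": 0,"rz": 0},
])

```text
clock: 12.52
tcp_pos: [0.5488, -0.2479, 0.0807]
orientation: [0.17, 3.133, -0.001]
contact_force: [-0.9, -0.2, -2.7]
grip_width: 0.0258
gripper_force: 89.6
```

Call:
send_rows([
  {"dx": 10,"dy": -1.2,"dz": 0,"rx": 0,"ry": 0,"rz": 0},
  {"dx": 20,"dy": -2.4,"dz": 0,"rx": 0,"ry": 0,"rz": 0},
  {"dx": 30,"dy": -3.6,"dz": 0,"rx": 0,"ry": 0,"rz": 0},
  {"dx": 40,"dy": -4.8,"dz": 0,"rx": 0,"ry": 0,"rz": 0},
  {"dx": 40,"dy": -4.8,"dz": 0,"rx": 0,"ry": 0,"rz": 0},
])

```text
clock: 12.93
tcp_pos: [0.5887, -0.2525, 0.0795]
orientation: [0.17, 3.135, -0.001]
contact_force: [0.9, -0.8, -3.1]
grip_width: 0.0258
gripper_force: 89.6
```

Call:
send_rows([
  {"dx": 0,"dy": 0,"dz": 0,"rx": 0,"ry": 0,"rz": 0},
  {"dx": 0,"dy": 0,"dz": 0,"rx": 0,"ry": 0,"rz": 0},
  {"dx": 0,"dy": 0,"dz": 0,"rx": 0,"ry": 0,"rz": 0},
])

```text
clock: 13.18
tcp_pos: [0.5851, -0.2527, 0.0791]
orientation: [-0.174, -3.136, -0.0]
contact_force: [0.1, 0.9, -2.1]
grip_width: 0.0258
gripper_force: 89.6
```

```bash
python3 -c "
from h import *
o=r.get_obs();print(o['tcp_pos'],R.from_rotvec(o['orientation']).as_matrix()[:,2],o['contact_force'],o['moment'])"
```

```text
[ 0.58510848 -0.2527197   0.07909596] [-9.62554095e-04  1.92635636e-04 -9.99999518e-01] [ 0.11760351  0.86641707 -2.08235728] [-0.03563535 -0.0148797  -0.00177079]
```

Call:
send_rows([
  {"dx": 0,"dy": 0,"dz": -6,"rx": 0,"ry": 0,"rz": 0},
  {"dx": 0,"dy": 0,"dz": -12,"rx": 0,"ry": 0,"rz": 0},
  {"dx": 0,"dy": 0,"dz": -18,"rx": 0,"ry": 0,"rz": 0},
  {"dx": 0,"dy": 0,"dz": -23,"rx": 0,"ry": 0,"rz": 0},
  {"dx": 0,"dy": 0,"dz": -23,"rx": 0,"ry": 0,"rz": 0},
])

```text
clock: 13.6
tcp_pos: [0.5849, -0.2521, 0.0546]
orientation: [-0.173, -3.134, -0.001]
contact_force: [-0.2, -0.2, -2.6]
grip_width: 0.0258
gripper_force: 89.6
```

Call:
send_rows([
  {"dx": 0,"dy": 0,"dz": -3,"rx": 0,"ry": 0,"rz": 0},
  {"dx": 0,"dy": 0,"dz": -6,"rx": 0,"ry": 0,"rz": 0},
  {"dx": 0,"dy": 0,"dz": -9,"rx": 0,"ry": 0,"rz": 0},
  {"dx": 0,"dy": 0,"dz": -9,"rx": 0,"ry": 0,"rz": 0},
])

```text
clock: 13.93
tcp_pos: [0.5875, -0.2529, 0.0484]
orientation: [0.172, 3.134, -0.0]
contact_force: [1.7, 0.7, 2.6]
grip_width: 0.0255
gripper_force: 90.1
```

Call:
send_rows([
  {"dx": 0,"dy": 0,"dz": -3,"rx": 0,"ry": 0,"rz": 0},
  {"dx": 0,"dy": 0,"dz": -6,"rx": 0,"ry": 0,"rz": 0},
  {"dx": 0,"dy": 0,"dz": -9,"rx": 0,"ry": 0,"rz": 0},
  {"dx": 0,"dy": 0,"dz": -11,"rx": 0,"ry": 0,"rz": 0},
  {"dx": 0,"dy": 0,"dz": -11,"rx": 0,"ry": 0,"rz": 0},
])

```text
clock: 14.35
tcp_pos: [0.5865, -0.2525, 0.0362]
orientation: [0.172, 3.136, -0.0]
contact_force: [2.8, -0.3, -2.5]
grip_width: 0.0256
gripper_force: 89.8
```

Call:
send_rows([
  {"dx": 0,"dy": 0,"dz": -2,"rx": 0,"ry": 0,"rz": 0},
  {"dx": 0,"dy": 0,"dz": -3,"rx": 0,"ry": 0,"rz": 0},
  {"dx": 0,"dy": 0,"dz": -3,"rx": 0,"ry": 0,"rz": 0},
])

```text
clock: 14.6
tcp_pos: [0.5855, -0.2524, 0.0331]
orientation: [-0.173, -3.136, -0.001]
contact_force: [-1.2, 0.9, 0.7]
grip_width: 0.0257
gripper_force: 90.1
```

```bash
python3 -c "
from h import *
o=r.get_obs();print(o['tcp_pos'],R.from_rotvec(o['orientation']).as_matrix()[:,2],o['contact_force'],o['moment'])"
```

```text
[ 0.58546983 -0.25236652  0.03311667] [-9.23774795e-04  6.83310595e-04 -9.99999340e-01] [-1.24757749  0.89928908  0.67149704] [ 0.29146017 -0.00586719 -0.13544316]
```

Press a little more until bottomed.

Call:
send_rows([
  {"dx": 0,"dy": 0,"dz": -1,"rx": 0,"ry": 0,"rz": 0},
  {"dx": 0,"dy": 0,"dz": -2,"rx": 0,"ry": 0,"rz": 0},
  {"dx": 0,"dy": 0,"dz": -2,"rx": 0,"ry": 0,"rz": 0},
])

```text
clock: 14.85
tcp_pos: [0.5855, -0.2524, 0.0329]
orientation: [-0.173, -3.136, -0.002]
contact_force: [-5.4, 4.0, 16.4]
grip_width: 0.0258
gripper_force: 92.0
```

Call:
send_rows([
  {"dx": 0,"dy": 0,"dz": -1,"rx": 0,"ry": 0,"rz": 0},
  {"dx": 0,"dy": 0,"dz": -1,"rx": 0,"ry": 0,"rz": 0},
])

```text
clock: 15.02
tcp_pos: [0.5856, -0.2524, 0.0328]
orientation: [-0.173, -3.136, -0.003]
contact_force: [-8.7, 6.9, 24.5]
grip_width: 0.0258
gripper_force: 92.8
```

Bottomed at 24 N. Relax, open, rise.

Call:
send_rows([
  {"dx": 0,"dy": 0,"dz": 2.5,"rx": 0,"ry": 0,"rz": 0},
  {"dx": 0,"dy": 0,"dz": 2.5,"rx": 0,"ry": 0,"rz": 0},
])

```text
clock: 15.18
tcp_pos: [0.5855, -0.2524, 0.0331]
orientation: [-0.173, -3.136, -0.001]
contact_force: [-2.4, 3.0, 7.9]
grip_width: 0.0259
gripper_force: 90.2
```

Call:
send_rows([
  {"dx": 0,"dy": 0,"dz": 0,"rx": 0,"ry": 0,"rz": 0},
  {"dx": 0,"dy": 0,"dz": 0,"rx": 0,"ry": 0,"rz": 0},
  {"dx": 0,"dy": 0,"dz": 0,"rx": 0,"ry": 0,"rz": 0},
  {"dx": 0,"dy": 0,"dz": 0,"rx": 0,"ry": 0,"rz": 0},
], jaw=46)

```text
clock: 15.52
tcp_pos: [0.5858, -0.253, 0.0326]
orientation: [-0.173, -3.137, 0.001]
contact_force: [-0.0, -0.7, 0.2]
grip_width: 0.0458
gripper_force: 0.0
```

Call:
send_rows([
  {"dx": 0,"dy": 0,"dz": 10,"rx": 0,"ry": 0,"rz": 0},
  {"dx": 0,"dy": 0,"dz": 30,"rx": 0,"ry": 0,"rz": 0},
  {"dx": 0,"dy": 0,"dz": 65,"rx": 0,"ry": 0,"rz": 0},
  {"dx": 0,"dy": 0,"dz": 105,"rx": 0,"ry": 0,"rz": 0},
  {"dx": 0,"dy": 0,"dz": 145,"rx": 0,"ry": 0,"rz": 0},
])

```text
clock: 15.93
tcp_pos: [0.5852, -0.2528, 0.1796]
orientation: [-0.173, -3.136, 0.0]
contact_force: [1.0, -0.8, -0.1]
grip_width: 0.046
gripper_force: 0.0
```

Call:
send_rows([
  {"dx": 0,"dy": 10,"dz": 40,"rx": 0,"ry": 0,"rz": 0},
  {"dx": -5,"dy": 50,"dz": 50,"rx": 0,"ry": 0,"rz": 0},
  {"dx": -10,"dy": 90,"dz": 50,"rx": 0,"ry": 0,"rz": 0},
  {"dx": -15,"dy": 130,"dz": 50,"rx": 0,"ry": 0,"rz": 0},
  {"dx": -20,"dy": 170,"dz": 50,"rx": 0,"ry": 0,"rz": 0},
])

```text
clock: 16.35
tcp_pos: [0.5656, -0.0813, 0.2291]
orientation: [0.174, 3.135, 0.001]
contact_force: [1.1, 0.4, -0.0]
grip_width: 0.046
gripper_force: 0.0
```

Run:
```python
from m import *
t=[]
for n,b in (("top",(305,110,405,210)),("scene",(270,170,400,300))):
    f=grab(n); c=cloud(f)*1000; m=masks(f["frame"]); ok=f["z_map"]>0; Z=c[...,2]
    B=np.zeros(ok.shape,bool); B[b[1]:b[3],b[0]:b[2]]=1; B&=ok
    P=c[B&(m["V"]>120)&(c[...,0]>505)&(c[...,0]<650)&(abs(c[...,1]+252.5+.11*(c[...,0]-585))<6)]
    for a in range(505,645,14):
        k=(P[:,0]>a)&(P[:,0]<a+14)
        if k.sum()>3: print(n,a+7,k.sum(),"z med",np.median(P[k][:,2]).round(1),"p90",np.percentile(P[k][:,2],90).round(1))
    t.append(cv2.resize(f["frame"][b[1]:b[3],b[0]:b[2]],(390,390),interpolation=cv2.INTER_CUBIC))
cv2.imwrite("pics/a6.png",np.hstack(t))
```

```text
top 512 8 z med 57.6 p90 59.7
top 526 16 z med 55.4 p90 58.4
top 540 14 z med 56.0 p90 57.2
top 554 13 z med 55.8 p90 58.5
top 568 15 z med 56.1 p90 57.7
top 582 19 z med 55.6 p90 58.6
top 596 14 z med 56.1 p90 59.2
top 610 14 z med 58.0 p90 59.1
top 624 16 z med 56.1 p90 58.0
top 638 11 z med 57.8 p90 58.8
scene 512 5 z med 62.7 p90 63.5
scene 526 18 z med 56.3 p90 58.4
scene 540 19 z med 56.4 p90 57.9
scene 554 17 z med 56.4 p90 58.0
scene 568 18 z med 56.4 p90 58.5
scene 582 20 z med 56.1 p90 58.4
scene 596 15 z med 55.1 p90 57.8
scene 610 19 z med 55.8 p90 56.6
scene 624 14 z med 56.0 p90 57.6
scene 638 16 z med 56.3 p90 59.1
```

View pics/a6.png

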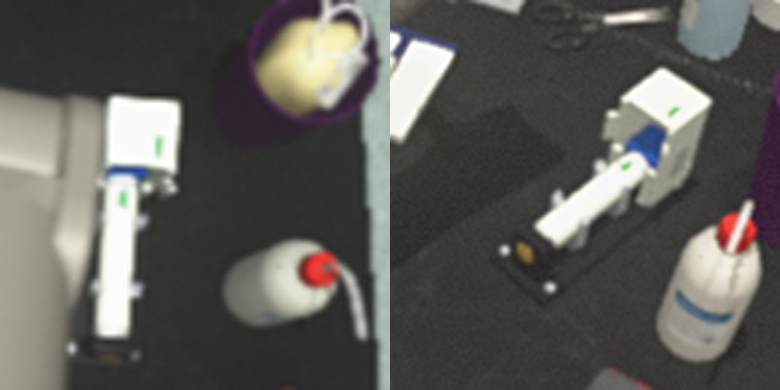

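The barrel lies in both clips, at left panel (105,290) and (140,222). Its top is at 56 mm along its whole length, so it is level and fully home, and the head is behind the sill. I'll let the arm come to rest, then hand in.

Call:
send_rows([
  {"dx": 0,"dy": 0,"dz": 0,"rx": 0,"ry": 0,"rz": 0},
  {"dx": 0,"dy": 0,"dz": 0,"rx": 0,"ry": 0,"rz": 0},
  {"dx": 0,"dy": 0,"dz": 0,"rx": 0,"ry": 0,"rz": 0},
])

```text
clock: 16.7
tcp_pos: [0.5659, -0.0847, 0.2282]
orientation: [0.177, 3.136, -0.001]
contact_force: [-0.2, 0.1, -0.0]
grip_width: 0.0457
gripper_force: 0.0
```

```bash
python3 -c "
from bench import r
print(r.hand_in())"
```

```text
the job is handed in; nothing more can be done
None
```

The job is handed in at about 17 s: the marker is on the notepad, the lamp is level and home in both clips, and I saw nothing else disturbed; hand-in returned no verdict.

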